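# Draw out the test stand's sprung carriage and latch it

## Robot

A 6-joint arm with a two-finger parallel gripper is mounted at the origin on the work surface. World frame = base frame: x ahead of the robot, y to its left, z up, the work surface at z = 0. Lengths are in mm, angles in rad, forces in N, time in s.
With the tool pointing down it reaches from about 275 to 825 mm from the base axis. Payload 4.9 kg.
Tool frame: the origin (TCP) lies at the very end of the fingers, on their centre line; the grasp point (between the pads) lies 19 mm behind it; z points along the fingers, y is the direction in which the jaws open and shut (so a half turn about z gives the same grasp; the last joint's range is limited). The gripper opens to 85 mm and grips with 20 to 120 N. Pads are 22 mm wide; open, the fingers measure 114 mm over their backs; the gripper's body (76 mm by 85 mm) begins 54 mm behind the grasp point. The pads swing forward as they close: fully open they stand 13 mm farther back than shut.
Start: joints at [1.182, 0.326, -0.193, 1.052, 0, 1.437], TCP at [138.622, 532.262, 231.281] pointing down, gripper open.
Joint ranges: [-2.65, 2.65], [-0.97, 1.79], [-1.3, 1.35], [-1.93, 2.1], [-1.47, 1.37], [-3.14, 3.14]. Speed limits (rad/s): [2.57, 2.57, 3.14, 3.14, 3.14, 3.14].

## Interface

Orientations are given as [roll, pitch, yaw] about the fixed x, y, z axes, in that order (R = Rz(yaw) Ry(pitch) Rx(roll)).
In Python, from bench import bot, solve_ik, imaging gives the robot as it stands. Calls block until the motion is done:
- bot.move_ptp(position, orientation): joint-space move of the TCP to a pose.
- bot.movel(position, rot=None, max_speed=150, threshold=None): straight line of the TCP; rot=None keeps the orientation; max_speed is the mean speed in mm/s. With threshold (N) it stops when the force on the tool has changed by that much, and returns True; else False.
- bot.move_j(angles): joint-space move.
- bot.grip(opening, effort=None): opening from 0.0 (shut) to 1.0 (fully open); effort is the grip in N (None keeps the last); returns when the fingers have stopped.
- bot.dwell(seconds).
- solve_ik(position, orientation): joint angles nearest the present ones, or None.
- bot.get_state(): the state.
- imaging.capture(name): name is "scene" or "top" or "wrist"; returns the picture (400x640x3 uint8, blue, green, red); there is no depth.
- imaging.camera_model(name): a dict with "K" (3x3 intrinsics, pixels), "position" and "rotation" of the camera in the world. Camera axes: x right, y up, looking along -z (the intrinsics and any distortion apply to the point x, -y, -z); pixel columns grow to the right and rows downward; lengths in mm; the calibration is good to about 2 mm. The wrist camera is an equidistant fisheye: a pixel r from the principal point sees the ray r / f radians off the axis. A picture is of the moment at which its call begins: read the wrist's pose just before it. camera_model takes no time and is no camera call; for the wrist camera it gives the pose at the moment of the call.
A pose or a line that the arm cannot do raises bot.IKError and nothing moves.
- bot.sign_off(): hands the job in, once; it reports no verdict.
The state is a dict: "t": time; "qpos": joint angles; "joint_velocities": joint speeds; "effort": joint torques, N m; "tcp_pos": TCP position; "orientation": TCP orientation; "contact_force": force on the tool from outside, world axes, zero at the start; "wrist_torque": the same for the moment, N m; "opening": opening from 0.0 (shut) to 1.0 (fully open).
Only numpy, scipy, OpenCV 4.12 (cv2) and the standard library are available. Lean on these libraries where they do the work, as an engineer would, in place of code of your own. Each camera call takes 0.05 s, during which the arm holds its last target. There are 200 camera calls.

## Task

On the cast-iron test stand, pull the knurled brass knob straight out along its leaning spindle, against the spring, until the pointer carriage meets its stop; then, holding it out there, turn the knob clockwise (seen from the knob's end) past its detent and ease it back into the latch notch. Let go: the carriage must stay latched out by itself, and the loose things on the bench must be left where they are.

Things in the scene. Friction and masses are not known exactly. Their poses are not given: they have to be found in the camera images.
- stand: Fixed cast-iron test stand: base plate 200 x 150 x 16 mm with an iron drum 64 mm across, 90 mm long, whose axis leans 30 degrees from vertical to the stand's own -x side (front, roughly towards the robot). Origin: on the bench, 20 mm in front of the plate's middle; z up. Drum's upper end: 15 mm in front of the origin, 128 mm up; from it come a slotted steel carriage plate and above it the knob.
- knob_grip (a point): Grip point on the axis of the knurled brass knob (30 mm diameter, 30 mm long, thin neck), 18 mm above its lower face, 12 mm below its outer end. Its z is the spindle axis, pointing outwards (up and to the stand's front, 30 degrees from vertical); x, y turn with the knob. The 44 x 46 x 6 mm carriage plate lies 14 mm below the knob and travels with it.
- carriage (a joint): How far carriage and knob are drawn out along the spindle, m: 0 home, grows outwards. A spring pulls back with about 6 N at home, 7 to 10 N at the stop. The stop is at 18 to 30 mm, different each time: feel for it (force rises steeply). Let go unlatched, it springs home; latched it rests about 6 mm short of the stop.
- knob_turn (a joint): Turn of the knob, rad: 0 at start, positive clockwise seen from its end (negative about knob_grip's z). It turns hardly at all at home, freely only within 2 mm of the carriage's stop: past a detent crest at 0.65 to 1.0 to a hard wall at 1.05 to 1.4 (feel it: torque rises). Eased back at the wall, it drops into a notch and the spring's pull is gone; short of the crest it slips back home.
- altimeter: Bystander: round black altimeter case, 80 mm diameter, 86 mm tall. Origin: centre of its underside.
- bezel: Bystander: chrome bezel ring lying flat in front of the stand, 88 mm across, 9 mm thick. Origin: centre of its underside.
- pitot_tip: Bystander: brass pitot tip standing beside the stand, 32 mm across, 75 mm tall. Origin: centre of its underside.
- rotor: Bystander: small green gyro rotor beside the stand, 48 mm across, 36 mm tall. Origin: centre of its underside.
- driver: Bystander: screwdriver lying on the bench, 170 mm long. Origin: under its middle.
- gear_blank: Bystander: round steel gear blank, 44 mm across, 22 mm tall. Origin: centre of its underside.
Mind the look-alikes: they are no part of the job. What is shaped like the stand but orange is not meant.

How it is judged (in metres and radians):
On the way, in this order (a step that is already met when the one before it is completed fails the run):
1. the carriage is drawn out towards its stop with the knob not yet turned (value of joint carriage above 0.014 m and value of joint knob_turn below 0.5 rad), for 0.1 s.
2. the knob is turned past the detent with the carriage out (value of joint carriage above 0.01 m and value of joint knob_turn above 0.75 rad), for 0.2 s.
At the end, for the whole second after the job is handed in: The carriage stays out by more than 10 mm with the knob turned more than 0.75 rad, at rest (under 10 mm/s) and let go, so that only the latch holds it (all of step 2 and velocity of joint carriage between -0.01 and 0.01 m/s and contact force between the fingers and stand below 0.1 N); the robot touches nothing.
It fails at once if a loose thing on the bench is moved more than 30 mm (distance of any of altimeter, bezel, pitot_tip, rotor, driver, gear_blank from where it was at the start of the episode above 0.03 m).
It also fails if it takes over 58 s, if anything falls off the work surface, if the arm or the gripper's body presses on something with over 40 N, if the wrist force passes 120 N, or if a joint passes its speed limit or range.

## Working session

There is one attempt and no reset: what is moved stays moved. The work goes in short steps, each a Python script; the robot and the scene stay as the last script left them, time stands still between calls to the robot, and variables do not carry over. Pictures are saved under pics/ and viewed, about 8 in all and at most 12, crops included, and the job is handed in when it is done.

```bash
mkdir -p pics; ls; python3 - <<'E'
from bench import bot, imaging
import cv2, numpy as np
for n in ("scene","top"):
    im=imaging.capture(n); cv2.imwrite(f"pics/{n}0.png",im)
    c=imaging.camera_model(n); print(n,{k:np.round(v,3).tolist() if not isinstance(v,str) else v for k,v in c.items()})
print(bot.get_state()["t"])
E
```

```text
pics
scene {'K': [[425.166, 0.0, 323.927], [0.0, 425.166, 196.601], [0.0, 0.0, 1.0]], 'position': [1141.503, 141.776, 1018.597], 'rotation': [0.596, 0.014, 1.786]}
top {'K': [[379.282, 0.0, 322.671], [0.0, 379.282, 197.608], [0.0, 0.0, 1.0]], 'position': [320.515, 1.526, 1263.95], 'rotation': [0.198, -0.013, -1.594]}
0.1
```

View pics/scene0.png

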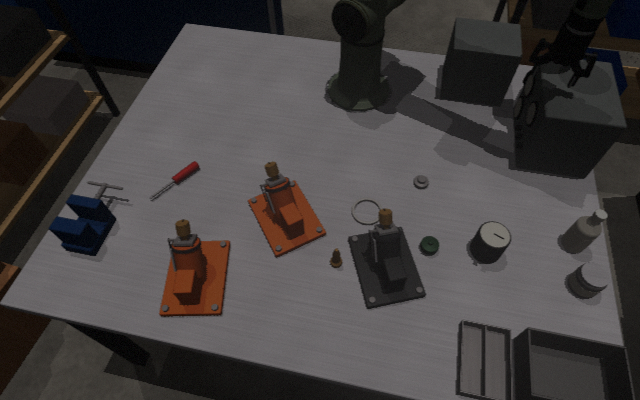

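View pics/top0.png

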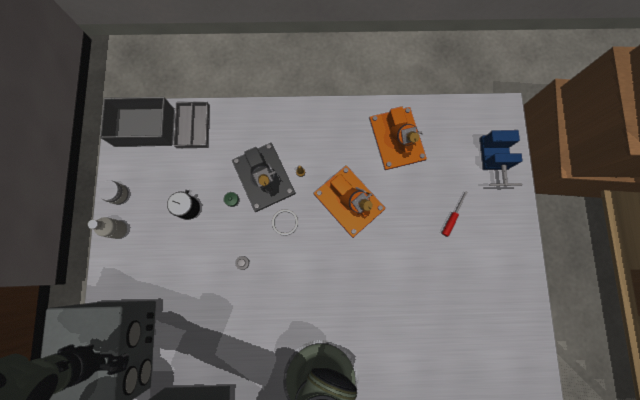

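The scene view shows the dark stand at about (385,265) with its brass knob at (385,216). The top view has it at (263,177), with the knob at (265,181). The bezel, rotor and pitot tip are nearby.

```bash
cat > h.py <<'E'
import numpy as np, cv2
from scipy.spatial.transform import Rotation as R
from bench import bot, imaging, solve_ik
def ray(n,px,c=None):
    c=c or imaging.camera_model(n); K=c["K"]
    v=np.array([(px[0]-K[0][2])/K[0][0],(px[1]-K[1][2])/K[1][1]])
    if n=="wrist":
        t=np.hypot(*v); d=np.array([*(v/t*np.sin(t) if t>1e-9 else v),np.cos(t)])
    else: d=np.array([v[0],v[1],1])
    d=np.array([d[0],-d[1],-d[2]]); rot=np.array(c["rotation"])
    M=R.from_euler('xyz',rot) if rot.ndim==1 else R.from_matrix(rot)
    return np.array(c["position"]),M.apply(d/np.linalg.norm(d))
def onz(n,px,z):
    p,d=ray(n,px); return p+d*(z-p[2])/d[2]
def tri(r):
    A=sum(np.eye(3)-np.outer(d,d) for p,d in r); b=sum((np.eye(3)-np.outer(d,d))@p for p,d in r)
    x=np.linalg.solve(A,b); return x,[np.linalg.norm(np.cross(x-p,d)) for p,d in r]
E
python3 - <<'E'
from h import *
out=[]
ctr={}
for n,(x0,y0,x1,y1) in {"scene":(340,195,432,312),"top":(225,132,303,218)}.items():
    im=cv2.imread(f"pics/{n}0.png"); sub=im[y0:y1,x0:x1]
    hsv=cv2.cvtColor(sub,cv2.COLOR_BGR2HSV)
    br=((hsv[...,0]>8)&(hsv[...,0]<30)&(hsv[...,1]>90)&(hsv[...,2]>50)).astype(np.uint8)
    k,l,s,c=cv2.connectedComponentsWithStats(br)
    for i in range(1,k):
        if s[i,4]>10: print(n,"brass",s[i]+[x0,y0,0,0,0],c[i]+[x0,y0])
    dk=cv2.morphologyEx((sub.max(2)<105).astype(np.uint8),cv2.MORPH_OPEN,np.ones((3,3)))
    cs,_=cv2.findContours(dk,cv2.RETR_EXTERNAL,cv2.CHAIN_APPROX_NONE); cn=max(cs,key=cv2.contourArea)
    for p in cv2.boxPoints(cv2.minAreaRect(cn))+[x0,y0]: print(n,"box",p,onz(n,p,16).round())
    if n=="top":
        for nm,px in dict(bezel=(286,223),rotor=(231,199),pitot=(300,171)).items(): print(nm,onz(n,px,{"bezel":5,"rotor":36,"pitot":70}[nm]).round())
    out.append(cv2.resize(sub,None,fx=5 if n=="top" else 4,fy=5 if n=="top" else 4,interpolation=cv2.INTER_CUBIC))
h=max(o.shape[0] for o in out)
im=np.hstack([cv2.copyMakeBorder(o,0,h-o.shape[0],0,0,0) for o in out]); cv2.imwrite("pics/crop.png",cv2.convertScaleAbs(im,alpha=1.6)); print(im.shape)
E
```

```text
scene brass [379 209  13  16 131] [385.84732824 215.45801527]
scene box [340.48771286 218.74760818] [542.  43.  16.]
scene box [400.70497894 201.94280243] [453. 199.  16.]
scene box [427.58906555 298.27748108] [721. 295.  16.]
scene box [367.37179565 315.08229065] [793. 158.  16.]
top brass [297 166   6  10  50] [299.6  171.04]
top brass [259 174  10  12  94] [263.45744681 179.88297872]
top box [229.56097412 158.04878616] [715. 294.  16.]
top box [270.52683258 139.14146042] [780. 155.  16.]
top box [295.66829681 193.61462784] [586.  70.  16.]
top box [254.70243835 212.5219574 ] [524. 206.  16.]
bezel [489. 104.   5.]
rotor [568. 281.  36.]
pitot [649.  52.  70.]
(468, 758, 3)
```

View pics/crop.png

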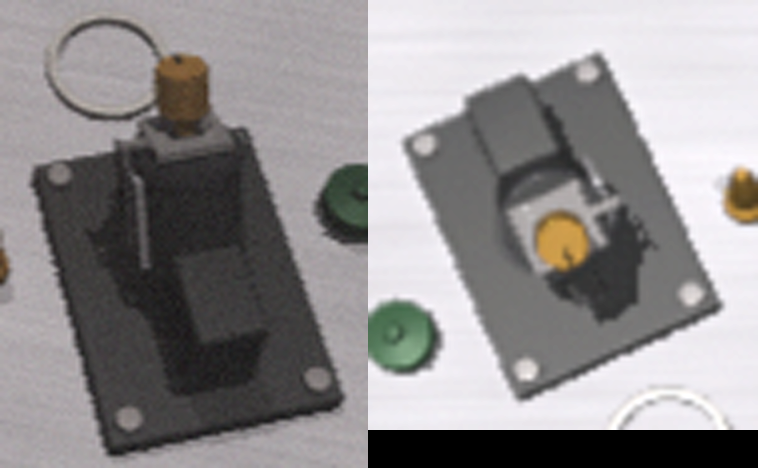

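The crop gives the plate corners and the leaning direction: the stand's front is towards the bezel. The knob top in the top view is at (264,179), and in the scene view the knob body is centred at (386,216).

```bash
python3 - <<'E'
from h import *
T=[onz("top",p,16) for p in [(232.4,160),(271.4,143),(295.4,193.6),(255.4,211.6)]] # rearL? order: rear a, rear b, front b, front a
S=[onz("scene",p,16) for p in [(425.5,294.5),(368,306.5),(348.7,238.7),(402,227.5)]]
for q in (T,S):
    q=np.array(q); print(q.round(0).tolist()); c=q.mean(0); f=(q[2]+q[3]-q[0]-q[1])/2; s=(q[0]+q[3]-q[1]-q[2])/2
    y1=np.arctan2(-f[1],-f[0]); y2=np.arctan2(-s[0]*-1*-1,s[1]) 
    print("ctr",c.round(1),"len",np.linalg.norm(f).round(1),np.linalg.norm(s).round(1),"yaw",np.degrees([y1,y2]).round(1))
    o=c+f/np.linalg.norm(f)*20; o[2]=0; fr=f/np.linalg.norm(f); ax=fr*.5+np.array([0,0,np.cos(np.pi/6)])
    d=o+fr*15+[0,0,128]; print("origin",o.round(1),"drum end",d.round(1),"axis",ax.round(3))
    X,e=tri([ray("top",(263.7,180)),ray("scene",(385.6,216))]); print("knob",X.round(1),np.round(e,1),"along",(X-d)@ax,"off",np.round((X-d)-((X-d)@ax)*ax,1))
E
```

```text
[[708.0, 284.0, 16.0], [766.0, 152.0, 16.0], [586.0, 71.0, 16.0], [528.0, 204.0, 16.0]]
ctr [646.8 177.7  16. ] len 197.3 145.3 yaw [24.1 23.7]
origin [628.5 169.5   0. ] drum end [614.8 163.4 128. ] axis [-0.456 -0.204  0.866]
knob [598.8 158.6 159.3] [1.5 1.5] along 35.34489603068895 off [0.2 2.5 0.7]
[[713.0, 289.0, 16.0], [772.0, 156.0, 16.0], [599.0, 77.0, 16.0], [535.0, 211.0, 16.0]]
ctr [654.6 183.4  16. ] len 192.1 147.5 yaw [24.2 24.7]
origin [636.4 175.2   0. ] drum end [622.7 169.  128. ] axis [-0.456 -0.205  0.866]
knob [598.8 158.6 159.3] [1.5 1.5] along 40.078728008576874 off [-5.6 -2.2 -3.4]
```

```bash
cat >> h.py <<'E'
YAW=np.radians(24.2)
FR=-np.array([np.cos(YAW),np.sin(YAW),0]); AX=FR*.5+np.array([0,0,np.cos(np.pi/6)])
def rot(phi):  # tool z = -AX, turned by phi about tool z; phi=0: jaws along stand y
    y=np.array([-np.sin(YAW),np.cos(YAW),0]); z=-AX; M=np.column_stack([np.cross(y,z),y,z])
    return (R.from_matrix(M)*R.from_euler('z',phi)).as_euler('xyz')
def tcp(g,out=0): return np.array(g)+AX*(out-19)   # TCP for grasp point at g + out along axis
E
python3 - <<'E'
from h import *
g=np.array([597.5,158,161.5])
for ph in np.radians([-180,-135,-90,-60,-45,-30,0,45,90,135]):
    r=[]
    for o,t in ((0,0),(130,0),(30,0),(30,1.55),(20,1.55),(130,1.55)):
        q=solve_ik(tcp(g,o).tolist(),rot(ph+t).tolist()); r.append(None if q is None else np.round(q,2).tolist())
    print(round(np.degrees(ph)),r[0],r[1],[None if x is None else x[5] for x in r])
E
```

```text
-180 [0.06, 0.26, -0.7, 0.11, 0.18, 2.82] [-0.0, -0.0, -0.67, 0.42, 0.21, 2.77] [2.82, 2.77, 2.81, -1.92, -1.92, -1.96]
-135 [0.06, 0.26, -0.7, 0.11, 0.18, -2.68] [-0.0, -0.0, -0.67, 0.42, 0.21, -2.73] [-2.68, -2.73, -2.69, -1.14, -1.13, -1.18]
-90 [0.06, 0.26, -0.7, 0.11, 0.18, -1.89] [-0.0, -0.0, -0.67, 0.42, 0.21, -1.94] [-1.89, -1.94, -1.9, -0.35, -0.35, -0.39]
-60 [0.06, 0.26, -0.7, 0.11, 0.18, -1.37] [-0.0, -0.0, -0.67, 0.42, 0.21, -1.42] [-1.37, -1.42, -1.38, 0.17, 0.17, 0.13]
-45 [0.06, 0.26, -0.7, 0.11, 0.18, -1.11] [-0.0, -0.0, -0.67, 0.42, 0.21, -1.16] [-1.11, -1.16, -1.12, 0.43, 0.44, 0.39]
-30 [0.06, 0.26, -0.7, 0.11, 0.18, -0.84] [-0.0, -0.0, -0.67, 0.42, 0.21, -0.9] [-0.84, -0.9, -0.86, 0.69, 0.7, 0.65]
0 [0.06, 0.26, -0.7, 0.11, 0.18, -0.32] [-0.0, -0.0, -0.67, 0.42, 0.21, -0.37] [-0.32, -0.37, -0.33, 1.22, 1.22, 1.18]
45 [0.06, 0.26, -0.7, 0.11, 0.18, 0.46] [-0.0, -0.0, -0.67, 0.42, 0.21, 0.41] [0.46, 0.41, 0.45, 2.0, 2.01, 1.96]
90 [0.06, 0.26, -0.7, 0.11, 0.18, 1.25] [-0.0, -0.0, -0.67, 0.42, 0.21, 1.2] [1.25, 1.2, 1.24, 2.79, 2.79, 2.75]
135 [0.06, 0.26, -0.7, 0.11, 0.18, 2.03] [-0.0, -0.0, -0.67, 0.42, 0.21, 1.98] [2.03, 1.98, 2.02, -2.71, -2.71, -2.75]
```

```bash
python3 - <<'E'
from h import *
g=np.array([597.5,158,161.5])
p=bot.get_state()["tcp_pos"]
bot.movel([p[0],p[1],p[2]+90])
bot.move_ptp(tcp(g,130).tolist(),rot(0).tolist())
s=bot.get_state(); print(s["t"],np.round(s["tcp_pos"],1),tcp(g,130),s["contact_force"])
c=imaging.camera_model("wrist"); im=imaging.capture("wrist"); cv2.imwrite("pics/w1.png",im)
print(c)
np.save("w1.npy",c,allow_pickle=True)
E
```

```text
2.8917 [546.8 135.8 257.7] [546.87733355 135.24927162 257.62881982] [-0.27227926  0.56424919 -0.50999654]
{'K': array([[309.70691629,   0.        , 319.95011839],
       [  0.        , 309.70691629, 199.67344654],
       [  0.        ,   0.        ,   1.        ]]), 'position': array([417.49138641,  78.82773147, 341.49963691]), 'rotation': array([-8.42780223e-01, -2.57918410e-04,  1.99338939e+00])}
```

View pics/w1.png

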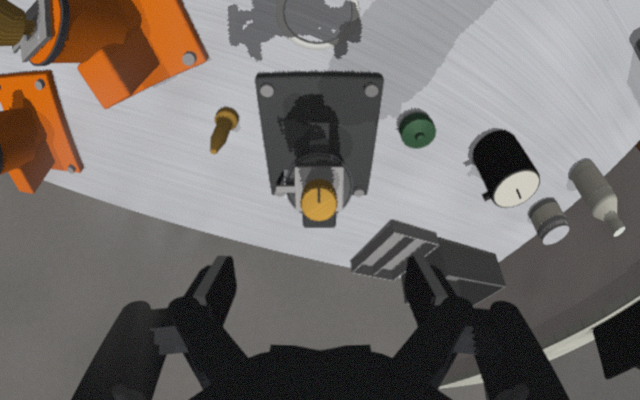

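The wrist view shows the knob's end face at about (319,201), with the stand plate upright behind it. I'll refine the position from this.

```bash
python3 - <<'E'
from h import *
c=np.load("w1.npy",allow_pickle=True).item(); im=cv2.imread("pics/w1.png"); h=cv2.cvtColor(im,cv2.COLOR_BGR2HSV)
m=((h[...,0]>8)&(h[...,0]<30)&(h[...,1]>110)&(h[...,2]>90)).astype(np.uint8); m[:,:280]=0;m[:,360:]=0
m=cv2.morphologyEx(m,cv2.MORPH_CLOSE,np.ones((7,7)))
cn=max(cv2.findContours(m,0,2)[0],key=cv2.contourArea); print(cv2.boundingRect(cn),cv2.fitEllipse(cn))
# bright screws on plate: local
for nm,px in dict(rearL=(267,91),rearR=(371,90),cl=(257,73),cr=(383,73)).items():
    p,d=ray("wrist",px,c); print(nm,(p+d*(16-p[2])/d[2]).round(1))
e=cv2.fitEllipse(cn)[0]
G,err=tri([ray("wrist",e,c),ray("top",(263.7,180)),ray("scene",(385.6,216))]); print("3-view",G.round(1),np.round(err,1))
# wrist face centre, 12mm above grip: intersect at end-plane with knob width 30 -> range
p,d=ray("wrist",e,c)
for a in (158,161,164):  # grip height -> face height a+10.4
    f=p+d*(a+10.4-p[2])/d[2]; print(a,(f-12*AX).round(1),"dist",np.linalg.norm(f-p).round(1))
E
```

```text
(301, 187, 36, 34) ((318.6671142578125, 203.47019958496094), (34.054874420166016, 35.67958068847656), 81.30360412597656)
rearL [600.8  93.   16. ]
rearR [549.5 204.   16. ]
cl [582.3  74.5  16. ]
cr [523.6 205.3  16. ]
3-view [600.2 158.9 164.9] [2.5 3.6 1.9]
158 [604.9 162.  158. ] dist 263.8
161 [601.8 160.6 161. ] dist 259.2
164 [598.6 159.2 164. ] dist 254.7
```

```bash
python3 - <<'E'
from h import *
g=np.array([599.5,159.5,163])
bot.movel(tcp(g,50).tolist(),rot(0).tolist())
bot.dwell(.2)
c=imaging.camera_model("wrist"); im=imaging.capture("wrist"); cv2.imwrite("pics/w2.png",im)
s=bot.get_state(); print(s["t"],np.round(s["tcp_pos"],1),tcp(g,50).round(1))
np.save("w2.npy",c,allow_pickle=True); print(c["position"])
cv2.imwrite("pics/w2c.png",cv2.resize(im[110:310,220:420],None,fx=3,fy=3,interpolation=cv2.INTER_CUBIC))
E
```

```text
3.875 [585.7 153.1 191. ] [585.4 153.1 189.8]
[456.16691335  96.25514484 274.65876637]
```

View pics/w2c.png

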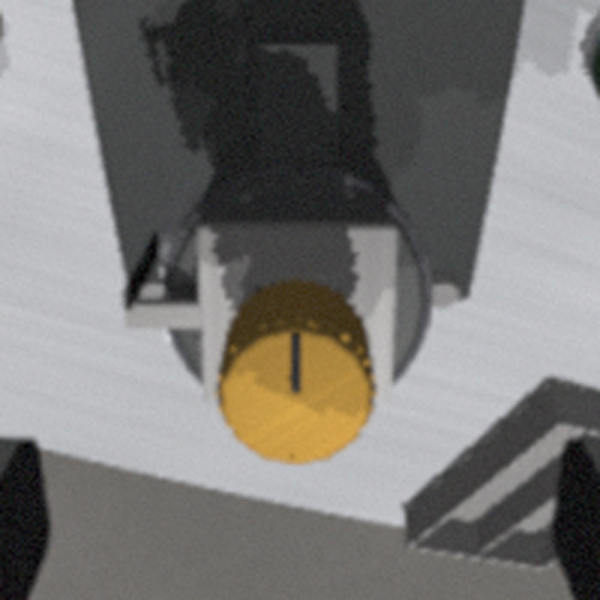

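The close view has the end face centred at about (318.8,242.2) in the full picture and 51.7 px wide. The carriage plate is below it, with the pointer to the left.

```bash
python3 - <<'E'
from h import *
c1,c2=[np.load(f"w{i}.npy",allow_pickle=True).item() for i in (1,2)]
r1,r2=ray("wrist",(318.7,203.8),c1),ray("wrist",(318.8,242.2),c2)
X,e=tri([r1,r2]); print("face",X.round(1),np.round(e,2),"grip",(X-12*AX).round(1),np.linalg.norm(X-r2[0]))
p,d=r2; X2=p+d*180; print("by size grip",(X2-12*AX).round(1))
m=np.array([553,139.9,16])-FR*100; D=m+FR*35; D[2]=128
for L in (38,40,42): print(L,(D+L*AX).round(1))
E
```

```text
face [593.8 157.1 174.2] [0.07 0.07] grip [599.2 159.5 163.8] 180.91325398924178
by size grip [598.5 159.3 164.3]
38 [595.  158.8 160.9]
40 [594.  158.3 162.6]
42 [593.1 157.9 164.4]
```

```bash
python3 - <<'E'
from h import *
g=np.array([599,159.5,164])
def st(t):
    s=bot.get_state(); f=np.array(s["contact_force"]); p=np.array(s["tcp_pos"])
    print(t,round(s["t"],2),"p",p.round(1),"along",((p-tcp(g))@AX).round(2),"F",f.round(1),"Fax",(f@AX).round(1),"Tax",(np.array(s["wrist_torque"])@AX).round(3),"T",np.round(s["wrist_torque"],2),"op",round(s["opening"],3))
st("pre")
print(bot.movel(tcp(g,-1).tolist(),rot(0).tolist(),max_speed=60,threshold=12)); st("down")
bot.grip(0.0,70); bot.dwell(.3); st("grip")
E
```

```text
pre 3.88 p [585.7 153.1 191. ] along 49.75 F [ 0.3 -0.2 -0.1] Fax -0.2 Tax -0.008 T [-0.15  0.43  0.01] op 1.002
False
down 4.86 p [608.2 163.6 146.9] along -0.87 F [-0.2  0.8  0.1] Fax 0.0 Tax -0.026 T [-0.18  0.43 -0.02] op 0.999
grip 5.72 p [608.6 162.3 147.4] along -0.36 F [-3.7 -4.5  4.9] Fax 6.8 Tax -0.03 T [-0.71  0.54 -0.28] op 0.331
```

```bash
cat >> h.py <<'E'
g=np.array([599,159,164.])
def st(t):
    s=bot.get_state(); f=np.array(s["contact_force"]); p=np.array(s["tcp_pos"]); a=(p-tcp(g))@AX
    print(t,round(s["t"],2),"along",a.round(2),"lat",(p-tcp(g)-a*AX).round(1),"F",f.round(1),"Fax",(f@AX).round(1),"Tax",(np.array(s["wrist_torque"])@AX).round(3),"op",round(s["opening"],3),"q6",round(s["qpos"][5],3))
    return a,f@AX
E
python3 - <<'E'
from h import *
a0,_=st("start"); last=None
for o in list(np.arange(2,15,4))+list(np.arange(15.5,33,1.5)):
    bot.movel(tcp(g,-1+o).tolist(),rot(0).tolist(),max_speed=25); bot.dwell(.08); a,f=st(f"o{o}")
    if f<-24: break
E
```

```text
start 5.72 along -0.46 lat [ 0.7 -0.7  0.2] F [-3.7 -4.5  4.9] Fax 6.8 Tax -0.03 op 0.331 q6 -0.318
o2 6.05 along 0.82 lat [ 0.7 -0.7  0.2] F [ 5.7 -2.1 -5.3] Fax -6.8 Tax 0.024 op 0.333 q6 -0.32
o6 6.44 along 4.73 lat [ 0.6 -0.7  0.2] F [ 5.8 -1.4 -5.1] Fax -6.8 Tax -0.041 op 0.331 q6 -0.321
o10 6.83 along 8.71 lat [ 0.6 -0.7  0.2] F [ 6.2 -0.  -6. ] Fax -8.0 Tax -0.019 op 0.335 q6 -0.323
o14 7.22 along 12.68 lat [ 0.6 -0.7  0.2] F [ 6.  -1.  -5.9] Fax -7.6 Tax -0.066 op 0.332 q6 -0.324
o15.5 7.56 along 14.16 lat [ 0.6 -0.7  0.2] F [ 5.3 -1.1 -5.8] Fax -7.2 Tax 0.009 op 0.332 q6 -0.325
o17.0 7.89 along 15.64 lat [ 0.6 -0.7  0.2] F [ 7.3 -2.7 -6.2] Fax -8.2 Tax 0.035 op 0.332 q6 -0.325
o18.5 8.22 along 17.13 lat [ 0.6 -0.7  0.2] F [ 5.7 -0.2 -6.3] Fax -8.0 Tax -0.009 op 0.334 q6 -0.326
o20.0 8.56 along 18.62 lat [ 0.6 -0.7  0.2] F [ 7.6 -0.5 -6.6] Fax -9.1 Tax -0.005 op 0.328 q6 -0.326
o21.5 8.89 along 20.09 lat [ 0.6 -0.7  0.2] F [ 7.1 -2.  -6.4] Fax -8.4 Tax 0.037 op 0.331 q6 -0.327
o23.0 9.22 along 21.59 lat [ 0.6 -0.7  0.1] F [ 7.4 -2.1 -7.5] Fax -9.4 Tax -0.003 op 0.333 q6 -0.327
o24.5 9.56 along 23.09 lat [ 0.6 -0.7  0.1] F [ 7.4 -0.7 -7.2] Fax -9.5 Tax -0.0 op 0.332 q6 -0.328
o26.0 9.89 along 24.57 lat [ 0.6 -0.7  0.2] F [ 6.3 -1.  -6.7] Fax -8.4 Tax -0.007 op 0.332 q6 -0.328
o27.5 10.22 along 26.05 lat [ 0.6 -0.7  0.2] F [ 7.2 -1.  -7.1] Fax -9.2 Tax 0.018 op 0.33 q6 -0.329
o29.0 10.56 along 27.53 lat [ 0.6 -0.7  0.2] F [ 7.4 -0.4 -7.1] Fax -9.5 Tax -0.051 op 0.333 q6 -0.329
o30.5 10.89 along 28.31 lat [ 0.6 -0.7  0.1] F [ 14.7   1.1 -15.5] Fax -20.4 Tax 0.023 op 0.33 q6 -0.33
o32.0 11.22 along 28.9 lat [ 0.6 -0.7  0.2] F [ 22.7   4.3 -25.1] Fax -32.9 Tax 0.008 op 0.334 q6 -0.33
```

```bash
python3 - <<'E'
from h import *
bot.movel(tcp(g,29).tolist(),rot(0).tolist(),max_speed=20); bot.dwell(.1); st("hold")
for ph in [.1,.2,.35,.5,.65,.8,.9,1.0,1.05,1.1,1.15,1.2,1.25,1.3,1.35,1.4,1.45,1.5]:
    bot.movel(tcp(g,29).tolist(),rot(ph).tolist(),max_speed=20); bot.dwell(.15); st(f"ph{ph}")
    T=np.array(bot.get_state()["wrist_torque"])@AX
    if ph>1 and abs(T)>0.35: break
E
```

```text
hold 11.57 along 28.05 lat [ 0.6 -0.6  0.1] F [ 11.9   0.3 -12.9] Fax -16.7 Tax 0.045 op 0.33 q6 -0.33
ph0.1 11.97 along 28.05 lat [ 0.6 -0.7  0.1] F [ 11.5   1.  -11.7] Fax -15.6 Tax -0.001 op 0.328 q6 -0.23
ph0.2 12.38 along 28.06 lat [ 0.6 -0.7  0.2] F [ 12.3   1.  -12. ] Fax -16.1 Tax 0.026 op 0.332 q6 -0.13
ph0.35 12.82 along 28.07 lat [ 0.6 -0.7  0.2] F [ 11.7   0.8 -12.8] Fax -16.6 Tax -0.045 op 0.331 q6 0.02
ph0.5 13.28 along 28.06 lat [ 0.6 -0.7  0.1] F [ 12.    0.2 -12.3] Fax -16.2 Tax -0.049 op 0.327 q6 0.17
ph0.65 13.72 along 28.06 lat [ 0.6 -0.8  0.1] F [ 12.5   0.8 -12.4] Fax -16.6 Tax -0.044 op 0.327 q6 0.32
ph0.8 14.18 along 28.07 lat [ 0.6 -0.8  0.1] F [ 11.8  -0.  -12.6] Fax -16.3 Tax -0.028 op 0.331 q6 0.47
ph0.9 14.57 along 28.09 lat [ 0.6 -0.8  0.1] F [ 11.2   0.7 -12.6] Fax -16.2 Tax -0.055 op 0.329 q6 0.57
ph1.0 14.97 along 28.06 lat [ 0.6 -0.8  0.1] F [ 12.   -0.2 -12.4] Fax -16.1 Tax -0.036 op 0.327 q6 0.67
ph1.05 15.38 along 28.07 lat [ 0.6 -0.8  0.1] F [ 11.3   0.7 -12.4] Fax -16.0 Tax -0.05 op 0.331 q6 0.721
ph1.1 15.78 along 28.07 lat [ 0.6 -0.8  0.1] F [ 12.5  -1.  -12.6] Fax -16.4 Tax -0.085 op 0.329 q6 0.771
ph1.15 16.18 along 28.06 lat [ 0.6 -0.8  0.1] F [ 11.4   0.3 -11.8] Fax -15.5 Tax -0.051 op 0.33 q6 0.821
ph1.2 16.57 along 28.06 lat [ 0.6 -0.8  0.1] F [ 12.1  -0.7 -12.1] Fax -15.8 Tax -0.085 op 0.327 q6 0.871
ph1.25 16.98 along 28.07 lat [ 0.6 -0.8  0.1] F [ 12.    0.2 -13.5] Fax -17.2 Tax -0.105 op 0.329 q6 0.921
ph1.3 17.38 along 28.06 lat [ 0.6 -0.8  0.1] F [ 11.2   0.5 -11.1] Fax -14.8 Tax -0.028 op 0.333 q6 0.971
ph1.35 17.77 along 28.05 lat [ 0.6 -0.8  0.1] F [ 11.3   0.5 -12.2] Fax -15.9 Tax -0.031 op 0.332 q6 1.02
ph1.4 18.18 along 28.06 lat [ 0.6 -0.8  0.1] F [ 11.5   0.1 -13.1] Fax -16.6 Tax 0.193 op 0.325 q6 1.07
ph1.45 18.57 along 28.05 lat [ 0.5 -0.8  0.1] F [ 10.8  -0.7 -12.4] Fax -15.5 Tax 0.528 op 0.327 q6 1.119
```

Torque climbs steeply from 1.4 rad, so that is the wall. Next I ease back while holding a small torque against it.

```bash
python3 - <<'E'
from h import *
bot.movel(tcp(g,29).tolist(),rot(1.42).tolist(),max_speed=20); bot.dwell(.1); st("1.42")
for o in (28,27,26,25,24,23.5,23,22.5,22,21.5,21):
    bot.movel(tcp(g,o).tolist(),rot(1.42).tolist(),max_speed=20); bot.dwell(.12); a,f=st(f"o{o}")
    if f>0: break
c=imaging.capture("wrist"); cv2.imwrite("pics/w3.png",cv2.resize(c[200:400,170:470],None,fx=2.5,fy=2.5))
E
```

```text
1.42 18.93 along 28.06 lat [ 0.6 -0.8  0.1] F [ 10.2  -0.4 -13.2] Fax -16.0 Tax 0.333 op 0.329 q6 1.089
o28 19.29 along 27.26 lat [ 0.5 -0.8  0.1] F [ 10.4  -1.3 -11.4] Fax -14.3 Tax 0.364 op 0.327 q6 1.09
o27 19.66 along 26.42 lat [ 0.6 -0.8  0.1] F [  8.9  -1.6 -10.2] Fax -12.5 Tax 0.384 op 0.331 q6 1.09
o26 20.02 along 25.56 lat [ 0.6 -0.8  0.1] F [ 9.3 -2.3 -9.7] Fax -12.1 Tax 0.394 op 0.328 q6 1.091
o25 20.39 along 24.53 lat [ 0.6 -0.8  0.1] F [  9.9  -1.5 -10. ] Fax -12.9 Tax 0.358 op 0.33 q6 1.091
o24 20.76 along 23.5 lat [ 0.6 -0.7  0.1] F [10.  -1.9 -9.9] Fax -12.7 Tax 0.347 op 0.33 q6 1.092
o23.5 21.12 along 23.23 lat [ 0.5 -0.7  0.1] F [ 7.6 -2.6 -7.1] Fax -9.1 Tax 0.362 op 0.333 q6 1.092
o23 21.49 along 23.02 lat [ 0.6 -0.7  0.1] F [ 5.  -3.  -5.1] Fax -6.1 Tax 0.396 op 0.332 q6 1.092
o22.5 21.86 along 22.54 lat [ 0.6 -0.7  0.1] F [ 4.3 -3.4 -4.1] Fax -4.8 Tax 0.372 op 0.33 q6 1.092
o22 22.23 along 22.05 lat [ 0.6 -0.7  0.1] F [ 4.8 -4.2 -3.1] Fax -4.0 Tax 0.413 op 0.328 q6 1.092
o21.5 22.59 along 21.57 lat [ 0.5 -0.7  0.1] F [ 4.5 -3.6 -4.1] Fax -4.9 Tax 0.364 op 0.33 q6 1.093
o21 22.96 along 21.1 lat [ 0.6 -0.7  0.1] F [ 4.6 -3.7 -3.4] Fax -4.3 Tax 0.367 op 0.329 q6 1.093
```

View pics/w3.png

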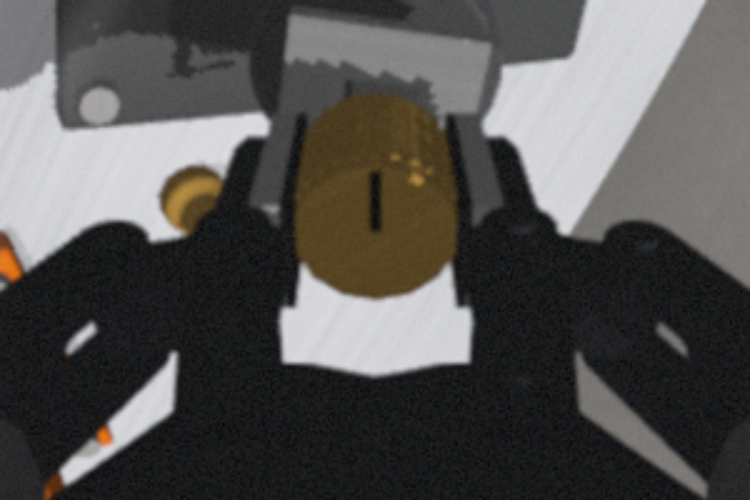

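The mark is in line with the jaws, so the knob turned with the tool. The spring's pull has mostly gone, so I'll ease down a little more until the latch bears.

```bash
python3 - <<'E'
from h import *
for o in (20.5,20,19.5,19,18.5,18):
    bot.movel(tcp(g,o).tolist(),rot(1.41).tolist(),max_speed=20); bot.dwell(.12); a,f=st(f"o{o}")
    if f>4: break
E
```

```text
o20.5 23.38 along 20.6 lat [ 0.6 -0.7  0.1] F [ 4.6 -4.2 -3.4] Fax -4.1 Tax 0.294 op 0.33 q6 1.083
o20 23.74 along 20.41 lat [ 0.6 -0.7  0.1] F [ 1.9 -5.1 -0.8] Fax -0.5 Tax 0.35 op 0.327 q6 1.083
o19.5 24.11 along 20.2 lat [ 0.6 -0.7  0.1] F [-1.8 -5.9  3.7] Fax 5.2 Tax 0.284 op 0.331 q6 1.083
```

The latch is bearing: the force has reversed at about 20.4 mm. Releasing now.

```bash
python3 - <<'E'
from h import *
bot.movel(tcp(g,20.2).tolist(),rot(1.39).tolist(),max_speed=20); bot.dwell(.1); st("relax")
bot.grip(1.0); bot.dwell(.2); st("open")
bot.movel(tcp(g,80).tolist(),rot(1.39).tolist(),max_speed=60); 
bot.movel(tcp(g,130).tolist(),rot(0).tolist(),max_speed=80); bot.dwell(.3); st("away")
c=imaging.camera_model("wrist"); im=imaging.capture("wrist"); np.save("w4.npy",c,allow_pickle=True)
cv2.imwrite("pics/w4.png",im)
E
```

```text
relax 24.46 along 20.51 lat [ 0.6 -0.7  0.1] F [ 1.2 -3.7 -0.6] Fax -0.3 Tax 0.2 op 0.33 q6 1.063
open 25.25 along 20.19 lat [0. 0. 0.] F [-0.3 -0.1 -0.2] Fax -0.1 Tax 0.036 op 1.0 q6 1.063
away 28.24 along 129.92 lat [-0.1 -0.  -0. ] F [-0.7 -0.3  0.7] Fax 1.0 Tax 0.028 op 0.996 q6 -0.37
```

View pics/w4.png

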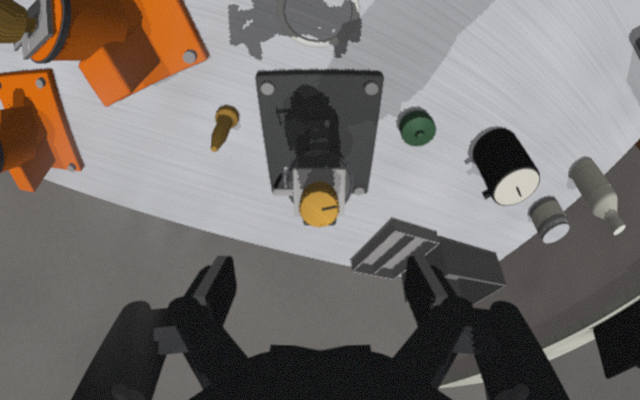

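The mark has turned about 80° clockwise, the knob at (320,205) looks larger, and the bystanders haven't moved. I'll check the size for extension, then hand in.

```bash
python3 - <<'E'
from h import *
for n in ("w1","w4"):
    h=cv2.cvtColor(cv2.imread(f"pics/{n}.png"),cv2.COLOR_BGR2HSV)
    m=((h[...,0]>8)&(h[...,0]<30)&(h[...,1]>110)&(h[...,2]>90)).astype(np.uint8); m[:,:280]=0;m[:,360:]=0
    m=cv2.morphologyEx(m,cv2.MORPH_CLOSE,np.ones((7,7))); cn=max(cv2.findContours(m,0,2)[0],key=cv2.contourArea)
    w=cv2.boundingRect(cn)[2]; print(n,w,"dist",30/(w/309.7))
st("final"); bot.sign_off()
E
```

```text
w1 36 dist 258.0833333333333
w4 39 dist 238.23076923076925
final 28.29 along 129.95 lat [-0.  0. -0.] F [-0.2 -0.1  0.5] Fax 0.5 Tax -0.025 op 1.003 q6 -0.37
the job is handed in; nothing more can be done
```

I latched the carriage out and handed the job in at about 28 s of the 58 s limit. The hand-in gave no verdict.

- **Pull:** I gripped the brass knob on the dark stand in line with its spindle and pulled it out. The stop came at about 28 mm, where the force rose from 9 N to 33 N.
- **Turn:** I held it there and turned it clockwise until the wall showed at about 1.38 rad, with the torque rising to 0.5 N m. I did not feel a clear torque bump at the detent crest.
- **Latch:** I eased it back against the wall. The pull was gone at about 20.4 mm, some 7 mm short of the stop, and a little further on the force reversed. Then I let go and backed off 130 mm along the spindle.

**Last checks:**
- With the gripper clear, the wrist picture shows the knob still turned about 80°. Its apparent size puts it about 20 mm further out than at the start, a coarse figure good to a few millimetres.
- The pitot tip, rotor, altimeter case and the visible part of the bezel look unmoved in that picture. The gear blank and screwdriver were not checked again.
- The residual force on the tool was about 0.5 N or less, which is at the noise level.

**One disagreement:** while easing back, the pull stayed at about 4 N between 23 and 20.6 mm before falling to zero, where I expected a clean drop. I took this as friction from the torque against the wall.

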